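Shunt the dark spacer block to the gauge stop of the checking jig

TASK

Three fence-spacer blocks sit in the cross-shaped channels of the checking jig. Sliding the blocks one at a time by their knobs, never lifting one out of its channel, first park the pale block that sits at the crossing back in the empty near arm, then bring the dark block through the crossing into the far arm and press it home against the stop so that the brass gauge pin is fully in and stays in. Find the stop by feel and never let a block bear on the jig's guides or stop with more than 18 N; do not touch the jig itself with the fingers, leave the second pale block in its side arm and the other things where they are, and let go at the end.

Things in the scene. Friction and masses are not known exactly. Their poses are not given: they have to be found in the camera images.
- jig: fixed checking jig: grey plate 243 mm wide (y), 286 mm long (x), 12 mm thick, with blue guides 14 mm high (tops 26 mm above the table) leaving a cross of channels 68 mm wide (blocks have 4 mm play). Origin under the crossing's centre at table height, z up; x points along the far arm, y to the left arm. Channel floor 12 mm above the origin. Guides' inner corners are cut off 6 mm at 45 degrees
- far_end (a point): point on the channel floor of the far arm, 108 mm from the crossing's centre, about where the aluminium stop (30 x 63 mm, top 34 mm above the table) begins. The stop is clamped by hand: its rigid face stands anywhere from 88 to 128 mm from the crossing's centre, a setting that is not measured
- near_end (a point): point on the channel floor at the foot of the near arm's end wall, 101.5 mm from the crossing's centre, against the jig's x; the left and right arms end in such walls too, at the same distance
- pin (a joint): brass gauge pin, 18 mm across, sticking out of the stop's face towards the crossing, its axis 24 mm above the table along the jig's x: 0 fully out (6 mm proud of the face), 0.006 m fully in (flush). It takes about 8 N to push and stays where it is left; once in, the block meets the rigid face. A red flag on top of the stop moves with it
- dark_block: dark walnut block, 64 x 64 x 24 mm with 3 mm cut corners, with an upright square knob in the middle of its top, 16 x 16 mm (parallel to the sides), 36 mm tall (its top 60 mm above the underside). Origin at the centre of the underside, z up. 0.12 to 0.26 kg. It starts in the left or the right arm, its centre about 67 mm from the jig's centre
- pale_block: pale block, 64 x 64 x 24 mm with 3 mm cut corners, with an upright square knob in the middle of its top, 16 x 16 mm (parallel to the sides), 36 mm tall (its top 60 mm above the underside). Origin at the centre of the underside, z up. 0.12 to 0.26 kg. It starts at the crossing, at the jig's centre
- spare_block: second pale block, 64 x 64 x 24 mm with 3 mm cut corners, with an upright square knob in the middle of its top, 16 x 16 mm (parallel to the sides), 36 mm tall (its top 60 mm above the underside). Origin at the centre of the underside, z up. 0.12 to 0.26 kg. It starts in the side arm opposite to the dark block's, its centre about 67 mm from the jig's centre, and stays there
- pencil: flat red carpenter's pencil, 70 x 10 x 7 mm, lying on top of the jig's far left guide corner; origin under its middle
- tape: yellow tape measure, 60 x 32 x 55 mm, beside the jig's left side; origin under its middle
- offcut: brown wood offcut, 130 x 45 x 27 mm, beside the jig's right side; origin under its middle
- glue: glue bottle, 60 mm across and 170 mm tall; origin under its middle
- push_stick: orange push stick, about 290 mm long and 50 mm high; origin under its blade
- screwdriver: screwdriver lying on the table; origin under its middle
- mug: blue mug, 80 mm across and 90 mm tall; origin under its middle
Things that resemble listed ones, but are neither listed nor needed, are in the scene too. What is shaped like the pale_block but green is not meant. There is more than one size of the dark_block; the job needs the larger.

How it is judged:
By the outcome, as a careful person would: the job done as asked, in the order asked, and still so for the second after the job is handed in, with the robot touching nothing.
It also fails if it takes over 54 s, if anything falls off the work surface, if the arm or the gripper's body presses on something with over 40 N, if the wrist force passes 120 N, or if a joint passes its speed limit or range.

ROBOT

A 6-joint arm with a two-finger parallel gripper is mounted at the origin on the work surface. World frame = base frame: x ahead of the robot, y to its left, z up, the work surface at z = 0. Lengths are in mm, angles in rad, forces in N, time in s.
With the tool pointing down it reaches from about 350 to 725 mm from the base axis. Payload 4.3 kg.
Tool frame: the origin (TCP) lies midway between the tips of the shut fingers; the grasp point (between the pads) lies behind it (bot.tcp_to_grasp is the z of the grasp point in the tool frame, in mm); z points along the fingers, y is the line along which they close (so a half turn about z gives the same grasp; the last joint's range is limited). The gripper opens to 85 mm and grips with 20 to 120 N. Pads are 22 mm wide; open, the fingers measure 114 mm over their backs; the gripper's body (76 mm by 85 mm) begins 54 mm behind the grasp point. The pads swing forward as they close: fully open they stand 13 mm farther back than shut.
Start: joints at [-1.447, 0.377, 0.081, 1.274, 0, 1.46], TCP at [133.222, -559.391, 231.329] pointing down, gripper open.
Joint ranges: [-2.72, 2.72], [-0.84, 1.66], [-1.02, 1.22], [-1.77, 2.12], [-1.37, 1.28], [-3.14, 3.14]. Speed limits (rad/s): [2.57, 2.57, 3.14, 3.14, 3.14, 3.14].

INTERFACE

Orientations are given as a rotation vector (axis times angle).
In Python, from rig import bot gives the robot as it stands. The module is installed in compiled form; this text tells all that it offers.
- The arm moves only by the tool carry_out, never from a script. Its argument "commands" is a list of rows, each a list of 3 entries, a list of its own where there are three numbers: the shift along the world's x, y, z in mm, then the turn, a rotation vector about the world's x, y, z in degrees, then the closure in counts, from 0 (fully open) to 255 (shut). A call has exactly 8 rows; each row is the pose to reach, as a shift and turn from the pose commanded when the call began; what a row does not reach only later rows make up. A row lasts 1/12 s, in which the tool goes at most 41.7 mm and 7.16 degrees, less where a joint would pass 70% of its speed; a pose out of reach is approached as far as the arm can. A call with a gripper value outside its range is refused whole. The fingers move at their own pace and stop on an object; the grip force is fixed at half the most. Time passes only in rows, so rows that repeat a pose let the fingers close, or fill a call up. It gives the time, the measured TCP pose, the force, the opening and the grip force at its end, in the units of the state.
- bot.get_obs(): the state, without advancing time (a new reading comes with each control period).
- bot.capture(name): name is "scene" or "top"; returns the picture (480x640x3 uint8, blue, green, red); there is no depth.
- bot.camera_info(name): a dict with "camera_matrix" (3x3 intrinsics, pixels), "dist_coeffs" ([k1, k2, p1, p2, k3] as OpenCV has them; the pictures are not rectified), "R" (3x3) and "t" (3): a world point X has camera coordinates R X + t. Camera axes: x right, y down, z forward; pixel columns grow to the right and rows downward; lengths in mm; the calibration is good to about 2 mm. A picture is of the moment at which its call begins. camera_info takes no time and is no camera call.
- bot.finish_job(): hands the job in; it is judged then, once.
The state is a dict: "time": time; "joint_pos": joint angles; "dq": joint speeds; "joint_efforts": joint torques, N m; "tool_pos": TCP position; "eef_rot": TCP orientation; "contact_force": force on the tool from outside, world axes, zero at the start; "wrist_torque": the same for the moment, N m; "grip_width": opening from 0.0 (shut) to 1.0 (fully open); "grip_force": force on a finger pad.
Only numpy, scipy, OpenCV 4.12 (cv2) and the standard library are available. Lean on these libraries where they do the work, as an engineer would, in place of code of your own. Each camera call takes 0.05 s, during which the arm holds its last target. There are 200 camera calls.

## Working session

There is one attempt and no reset: what is moved stays moved. The work goes in short steps, Python scripts to look and compute and a tool call to move; the robot and the scene stay as the last step left them, time stands still between calls to the robot, and variables do not carry over. Pictures are saved under pics/ and viewed, at most 13 in all, crops included, and the job is handed in when it is done.

Besides the shell and the picture viewer there is one more tool, called after "Call:" as name([rows], argument=value, ...), one row to a line, values as JSON. carry_out: Moves the arm, as the interface text tells. Its arguments: {"type":"object","properties":{"commands":{"type":"array"}},"required":["commands"]}

```bash
mkdir -p pics
python3 - <<'E'
from rig import bot
import cv2
for n in("scene","top"):
    cv2.imwrite(f"pics/{n}0.png",bot.capture(n)); c=bot.camera_info(n)
    print(n,c)
print(bot.tcp_to_grasp,bot.get_obs())
E
```

```text
scene {'camera_matrix': array([[529.81632587,   0.        , 328.01594265],
       [  0.        , 529.81632587, 243.67797649],
       [  0.        ,   0.        ,   1.        ]]), 'dist_coeffs': array([0.05358731, 0.        , 0.        , 0.        , 0.        ]), 'R': array([[-0.24600379,  0.96915877, -0.0146087 ],
       [ 0.7848323 ,  0.19032601, -0.58975781],
       [-0.56878854, -0.15654804, -0.80744802]]), 't': array([ 115.91258929, -365.94260832, 1514.20828424])}
top {'camera_matrix': array([[622.84001358,   0.        , 317.79685222],
       [  0.        , 622.84001358, 243.15181922],
       [  0.        ,   0.        ,   1.        ]]), 'dist_coeffs': array([-0.17058808,  0.        ,  0.        ,  0.        ,  0.        ]), 'R': array([[ 0.01207121, -0.99985129,  0.01231605],
       [-0.99270919, -0.01346042, -0.11978011],
       [ 0.11992808, -0.01078037, -0.99272405]]), 't': array([   7.97086132,  501.00782406, 1274.62360117])}
-18.700000000000003 {'time': 0.1, 'joint_pos': array([-1.44726090e+00,  3.78005243e-01,  7.97883225e-02,  1.27443134e+00,
       -4.21241213e-06,  1.46052151e+00]), 'dq': array([ 0.00052187, -0.00131474,  0.00203139,  0.00029101, -0.0007927 ,
       -0.0020231 ]), 'joint_efforts': array([ 8.16513930e-04, -4.64697683e+01,  2.70580226e+01,  1.20326062e-02,
        1.49055944e-05, -1.06999455e-06]), 'tool_pos': array([ 133.16490761, -558.76142251,  230.45679499]), 'eef_rot': array([-3.11831010e+00, -3.66216278e-01,  2.58889266e-05]), 'contact_force': array([-0.48855204,  0.21061445, -0.60411154]), 'wrist_torque': array([-0.00148627, -0.03160716, -0.03702293]), 'grip_force': 0.0, 'grip_width': 0.997108575549204}
```

View pics/scene0.png

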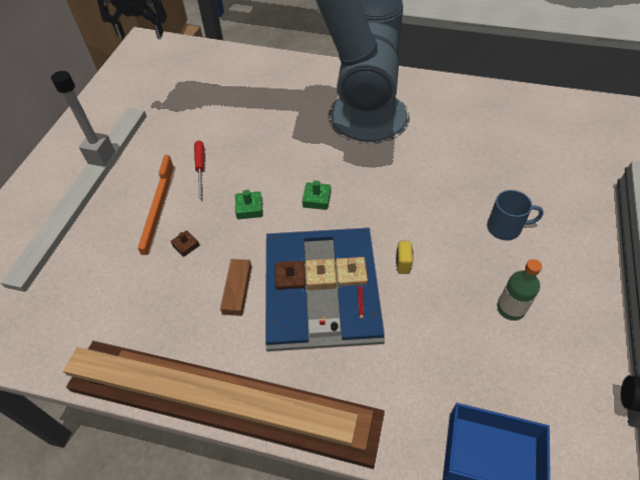

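View pics/top0.png

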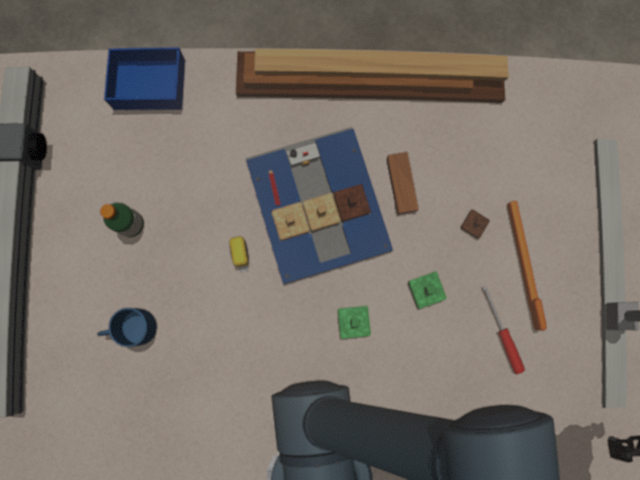

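The scene picture shows the jig at about (322,288). The stop is at (325,326), the dark block in the right arm at (290,273), the pale block at the crossing at (320,272), and the spare in the left arm at (351,270). In the top picture the crossing is at (322,211), the dark block at (352,203), the spare at (290,221) and the stop at (302,153). Next I'll look at enlarged crops.

Run:
```python
import cv2,numpy as np
t=cv2.imread("pics/top0.png")[120:290,240:400]; s=cv2.imread("pics/scene0.png")[225:350,260:390]
t=cv2.resize(t,None,fx=3.5,fy=3.5,interpolation=cv2.INTER_CUBIC); cv2.imwrite("pics/topc.png",t)
s=cv2.resize(s,None,fx=4.6,fy=4.6,interpolation=cv2.INTER_CUBIC); cv2.imwrite("pics/scenec.png",s)
```

```text
(no output)
```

View pics/topc.png

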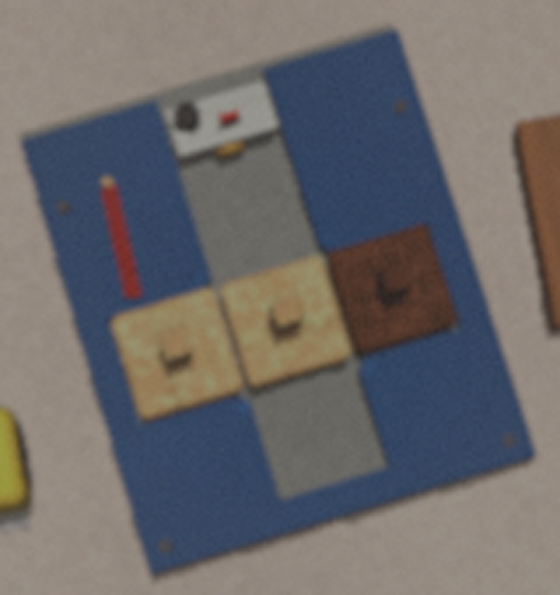

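View pics/scenec.png

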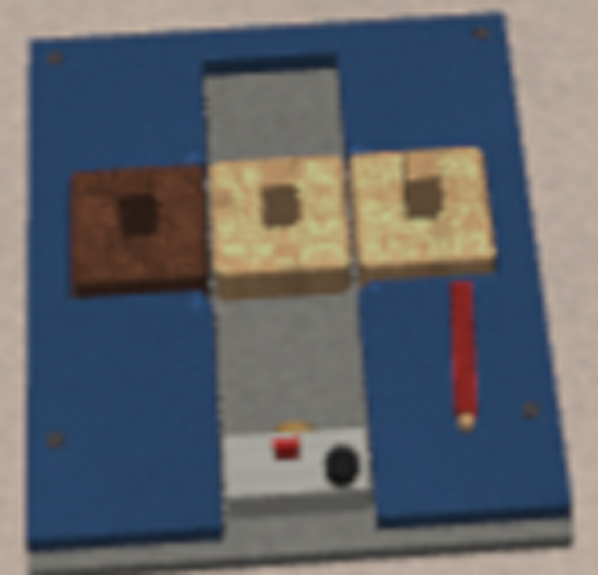

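The top crop shows the blue guides' outer corners near (22,136), (397,30), (533,457) and (153,575). The pale block at the crossing is centred at about (287,320), the dark block at (394,288), and the pin sits at (230,150). The scene crop shows the corners near (30,42), (502,14), (570,515) and (28,543), with dark knob faces at (138,214), (281,206) and (424,198). Next I'll triangulate.

```bash
cat > geo.py <<'E'
import cv2,numpy as np
from rig import bot
I={n:bot.camera_info(n) for n in("scene","top")}
OFF={"scene":(260,225,4.6),"top":(240,120,3.5)}
def full(n,p):
    x,y,k=OFF[n]; p=np.asarray(p,float); return (p+.5)/k-.5+[x,y]
def norm(n,p):
    c=I[n]; return cv2.undistortPoints(np.asarray(p,float).reshape(-1,1,2),c["camera_matrix"],c["dist_coeffs"]).reshape(-1,2)
def plane(n,p,z):
    c=I[n]; d=np.c_[norm(n,p),np.ones(len(np.reshape(p,(-1,2))))]@c["R"]; o=-c["R"].T@c["t"]
    return o+d*((z-o[2])/d[:,2])[:,None]
def tri(a,b):
    P=[np.c_[I[n]["R"],I[n]["t"]] for n in("top","scene")]
    X=cv2.triangulatePoints(P[0],P[1],norm("top",a).T,norm("scene",b).T); return (X[:3]/X[3]).T
E
python3 - <<'E'
from geo import *
np.set_printoptions(precision=1,suppress=True)
# order: farleft, farright, nearright, nearleft (jig guide tops)
T={"jig":[(22,136),(397,30),(533,455),(153,573)],"pale":[(218,285),(323,252),(354,350),(248,386)],"dark":[(327,253),(429,224),(458,321),(358,353)],"spare":[(110,316),(210,287),(243,385),(140,418)]}
S={"jig":[(570,515),(28,543),(30,42),(502,14)],"pale":[(348,268),(214,275),(211,160),(342,154)],"dark":[(208,284),(74,290),(72,172),(203,166)],"spare":[(494,263),(357,272),(353,153),(484,147)]}
for k,z in(("jig",26),("pale",36),("dark",36),("spare",36)):
    a=full("top",T[k]);b=full("scene",S[k])
    X=tri(a,b);A=plane("top",a,z);B=plane("scene",b,z)
    for nm,Q in(("tri",X),("top",A),("scn",B)):
        d=Q[0]+Q[1]-Q[2]-Q[3]; l=Q[0]+Q[3]-Q[1]-Q[2]
        s=[np.linalg.norm(Q[i]-Q[(i+1)%4]) for i in range(4)]
        print(k,nm,Q.mean(0),"z",Q[:,2],"sides",np.array(s),"yaw",np.degrees(np.arctan2(d[1],d[0])),np.degrees(np.arctan2(-l[0],l[1])))
for t,s,z,n in(((288,313),(281,171),72,"paleknob"),((395,281),(138,180),72,"darkknob"),((230,150),(293,427),24,"pin")):
    a=full("top",[t]);b=full("scene",[s]);print(n,tri(a,b),plane("top",a,z),plane("scene",b,z))
for n,p in(("top",[(178,160),(280,128)]),("scene",[(224,434),(366,428)])): print("stop face top",plane(n,full(n,p),34))
E
```

```text
jig tri [585.7  13.6  24. ] z [23.  23.7 24.8 24.4] sides [240.1 276.7 239.9 280.4] yaw 17.77309354399492 17.546283793784966
jig top [585.2  13.7  26. ] z [26. 26. 26. 26.] sides [240.4 276.1 238.9 279.7] yaw 17.656006945031077 17.567181413080498
jig scn [586.8  13.7  26. ] z [26. 26. 26. 26.] sides [238.8 277.1 240.3 280.6] yaw 17.896962795222542 17.470630207949384
pale tri [569.    7.9  38. ] z [35.6 37.9 41.4 36.9] sides [64.5 63.  65.1 64.1] yaw 16.949688181150826 18.85983284041336
pale top [569.3   7.9  36. ] z [36. 36. 36. 36.] sides [66.4 62.5 67.1 63.9] yaw 17.47811074345307 19.151541298694934
pale scn [567.7   7.4  36. ] z [36. 36. 36. 36.] sides [62.8 65.3 63.5 64.9] yaw 16.634243406353573 17.034107732610806
dark tri [589.3 -56.1  33.1] z [30.4 31.1 36.8 34.3] sides [63.7 63.1 63.2 64.6] yaw 17.161340791846868 17.68018414689372
dark top [588.8 -56.4  36. ] z [36. 36. 36. 36.] sides [64.4 61.8 63.4 63.7] yaw 16.999305715880897 17.87823911987755
dark scn [590.9 -55.   36. ] z [36. 36. 36. 36.] sides [62.5 66.7 63.2 66.8] yaw 18.121106506527013 16.759210329150733
spare tri [548.3  73.3  35.7] z [34.2 32.7 39.2 36.6] sides [63.6 63.9 64.1 64.8] yaw 16.978376227613595 17.91576819511199
spare top [548.2  73.6  36. ] z [36. 36. 36. 36.] sides [62.5 62.7 64.5 64.4] yaw 18.301336584023357 17.963409243261943
spare scn [548.5  72.9  36. ] z [36. 36. 36. 36.] sides [64.4 67.7 63.6 66.2] yaw 15.60957794770296 17.51010340312498
paleknob [[566.2   8.1  69.9]] [[566.    7.3  72. ]] [[567.4   9.4  72. ]]
darkknob [[586.3 -54.9  69.4]] [[585.9 -55.2  72. ]] [[587.9 -53.8  72. ]]
pin [[673.8  42.4  30.6]] [[675.4  43.1  24. ]] [[670.6  40.8  24. ]]
stop face top [[666.2  74.5  34. ]
 [687.1  12.8  34. ]]
stop face top [[686.5  13.2  34. ]
 [668.4  74.3  34. ]]
```

Heights and sizes check out: block tops are at about 36, the blocks measure about 64, and the jig is about 240 wide. The crossing is at about (568.5, 8), jig yaw is about 17.65°, and the stop face is about 114 mm from the crossing. I'll grip along the jig's x, which means turning the tool +94°.

Call:
carry_out([
  [[435, 567, -60], [0, 0, 94.3], 0],
  [[435, 567, -60], [0, 0, 94.3], 0],
  [[435, 567, -60], [0, 0, 94.3], 0],
  [[435, 567, -60], [0, 0, 94.3], 0],
  [[435, 567, -60], [0, 0, 94.3], 0],
  [[435, 567, -60], [0, 0, 94.3], 0],
  [[435, 567, -60], [0, 0, 94.3], 0],
  [[435, 567, -60], [0, 0, 94.3], 0],
])

```text
time: 0.77
tool_pos: [336.0, -293.8, 203.0]
eef_rot: [-2.557, -1.825, -0.0]
contact_force: [0.2, -0.6, 0.2]
grip_width: 1.001
grip_force: 0.0
```

Call:
carry_out([
  [[232, 302, -50], [0, 0, 37], 0],
  [[232, 302, -50], [0, 0, 37], 0],
  [[232, 302, -50], [0, 0, 37], 0],
  [[232, 302, -50], [0, 0, 37], 0],
  [[232, 302, -50], [0, 0, 37], 0],
  [[232, 302, -50], [0, 0, 37], 0],
  [[232, 302, -50], [0, 0, 37], 0],
  [[232, 302, -50], [0, 0, 37], 0],
])

```text
time: 1.43
tool_pos: [537.3, -31.7, 159.4]
eef_rot: [-1.853, -2.537, 0.001]
contact_force: [0.7, -1.1, -0.3]
grip_width: 0.998
grip_force: 0.0
```

Call:
carry_out([
  [[0, 0, 0], [0, 0, 0], 0],
  [[0, 0, 0], [0, 0, 0], 0],
  [[0, 0, 0], [0, 0, 0], 0],
  [[0, 0, 0], [0, 0, 0], 0],
  [[0, 0, 0], [0, 0, 0], 0],
  [[0, 0, 0], [0, 0, 0], 0],
  [[0, 0, 0], [0, 0, 0], 0],
  [[0, 0, 0], [0, 0, 0], 0],
])

```text
time: 2.1
tool_pos: [536.6, -34.5, 160.3]
eef_rot: [1.855, 2.535, 0.0]
contact_force: [-0.4, -0.0, 0.3]
grip_width: 0.999
grip_force: 0.0
```

Call:
carry_out([
  [[31, 42.5, 0], [0, 0, 0], 0],
  [[31, 42.5, -20], [0, 0, 0], 0],
  [[31, 42.5, -40], [0, 0, 0], 0],
  [[31, 42.5, -60], [0, 0, 0], 0],
  [[31, 42.5, -60], [0, 0, 0], 0],
  [[31, 42.5, -60], [0, 0, 0], 0],
  [[31, 42.5, -60], [0, 0, 0], 0],
  [[31, 42.5, -60], [0, 0, 0], 0],
])

```text
time: 2.77
tool_pos: [568.9, 8.4, 101.7]
eef_rot: [1.853, 2.534, 0.002]
contact_force: [-0.7, -0.5, 0.7]
grip_width: 0.998
grip_force: 0.0
```

Run:
```python
from rig import bot
import cv2
print(bot.get_obs()["tool_pos"],bot.get_obs()["joint_pos"])
s=bot.capture("scene"); cv2.imwrite("pics/s1f.png",s)
cv2.imwrite("pics/s1.png",cv2.resize(s[180:350,250:400],None,fx=3.5,fy=3.5,interpolation=cv2.INTER_CUBIC))
```

```text
[568.89848243   8.36999683 101.68360926] [-9.67992624e-02  4.32264673e-01 -1.81022328e-01  9.54709440e-01
  4.44387733e-05  1.16565517e+00]
```

View pics/s1.png

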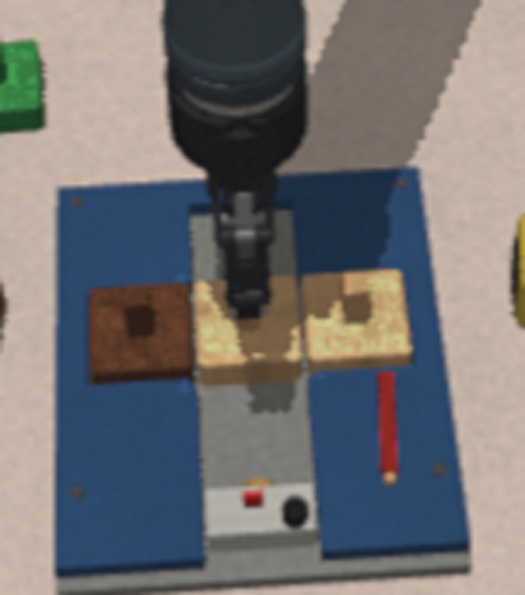

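The scene crop shows the gripper over the middle pale block at about (247,300), with its fingers in line with the channel. I'll lower it and close on the knob.

Call:
carry_out([
  [[-0.5, -0.5, -20], [0, 0, 0], 0],
  [[-0.5, -0.5, -40], [0, 0, 0], 0],
  [[-0.5, -0.5, -57], [0, 0, 0], 0],
  [[-0.5, -0.5, -57], [0, 0, 0], 0],
  [[-0.5, -0.5, -57], [0, 0, 0], 0],
  [[-0.5, -0.5, -57], [0, 0, 0], 0],
  [[-0.5, -0.5, -57], [0, 0, 0], 0],
  [[-0.5, -0.5, -57], [0, 0, 0], 0],
])

```text
time: 3.48
tool_pos: [568.6, 8.1, 44.6]
eef_rot: [1.852, 2.535, 0.002]
contact_force: [-0.0, -0.6, -0.2]
grip_width: 0.996
grip_force: 0.0
```

Call:
carry_out([
  [[0, 0, 0], [0, 0, 0], 120],
  [[0, 0, 0], [0, 0, 0], 140],
  [[0, 0, 0], [0, 0, 0], 160],
  [[0, 0, 0], [0, 0, 0], 180],
  [[0, 0, 0], [0, 0, 0], 200],
  [[0, 0, 0], [0, 0, 0], 220],
  [[0, 0, 0], [0, 0, 0], 240],
  [[0, 0, 0], [0, 0, 0], 255],
])

```text
time: 4.15
tool_pos: [567.3, 8.3, 43.1]
eef_rot: [1.853, 2.537, 0.0]
contact_force: [0.8, 0.8, 1.9]
grip_width: 0.171
grip_force: 59.0
```

Call:
carry_out([
  [[-7.6, -2.4, 0], [0, 0, 0], 255],
  [[-15.2, -4.8, 0], [0, 0, 0], 255],
  [[-22.9, -7.3, 0], [0, 0, 0], 255],
  [[-30.5, -9.7, 0], [0, 0, 0], 255],
  [[-38.1, -12.1, 0], [0, 0, 0], 255],
  [[-45.7, -14.6, 0], [0, 0, 0], 255],
  [[-53.4, -17, 0], [0, 0, 0], 255],
  [[-57.2, -18.2, 0], [0, 0, 0], 255],
])

```text
time: 4.82
tool_pos: [508.7, -10.3, 43.1]
eef_rot: [-1.854, -2.536, 0.001]
contact_force: [1.8, 0.2, 4.3]
grip_width: 0.173
grip_force: 59.7
```

Call:
carry_out([
  [[-1, -0.3, 0], [0, 0, 0], 255],
  [[-1.9, -0.6, 0], [0, 0, 0], 255],
  [[-2.9, -0.9, 0], [0, 0, 0], 255],
  [[-3.8, -1.2, 0], [0, 0, 0], 255],
  [[-4.3, -1.4, 0], [0, 0, 0], 255],
  [[-4.8, -1.5, 0], [0, 0, 0], 255],
  [[-4.8, -1.5, 0], [0, 0, 0], 255],
  [[-4.8, -1.5, 0], [0, 0, 0], 255],
])

```text
time: 5.48
tool_pos: [505.5, -11.5, 43.1]
eef_rot: [1.853, 2.536, 0.0]
contact_force: [1.4, 0.3, 0.7]
grip_width: 0.18
grip_force: 59.1
```

Call:
carry_out([
  [[-0.5, -0.15, 0], [0, 0, 0], 255],
  [[-0.9, -0.3, 0], [0, 0, 0], 255],
  [[-1.4, -0.45, 0], [0, 0, 0], 255],
  [[-1.9, -0.6, 0], [0, 0, 0], 255],
  [[-1.9, -0.6, 0], [0, 0, 0], 255],
  [[-1.9, -0.6, 0], [0, 0, 0], 255],
  [[-1.9, -0.6, 0], [0, 0, 0], 255],
  [[-1.9, -0.6, 0], [0, 0, 0], 255],
])

```text
time: 6.15
tool_pos: [503.3, -12.1, 43.1]
eef_rot: [1.853, 2.537, -0.0]
contact_force: [1.2, -0.1, 1.4]
grip_width: 0.175
grip_force: 59.2
```

Call:
carry_out([
  [[0, 0, 0], [0, 0, 0], 200],
  [[0, 0, 0], [0, 0, 0], 100],
  [[0, 0, 0], [0, 0, 0], 0],
  [[0, 0, 0], [0, 0, 0], 0],
  [[0, 0, 0], [0, 0, 0], 0],
  [[0, 0, 0], [0, 0, 0], 0],
  [[0, 0, 0], [0, 0, 0], 0],
  [[0, 0, 15], [0, 0, 0], 0],
])

```text
time: 6.82
tool_pos: [501.0, -11.8, 55.9]
eef_rot: [-1.851, -2.533, 0.004]
contact_force: [-1.1, -0.1, -0.2]
grip_width: 1.003
grip_force: 0.0
```

Call:
carry_out([
  [[0, 0, 20], [0, 0, 0], 0],
  [[0, 0, 45], [0, 0, 0], 0],
  [[30, -15, 45], [0, 0, 0], 0],
  [[60, -30, 45], [0, 0, 0], 0],
  [[85, -43.5, 45], [0, 0, 0], 0],
  [[85, -43.5, 45], [0, 0, 0], 0],
  [[85, -43.5, 45], [0, 0, 0], 0],
  [[85, -43.5, 45], [0, 0, 0], 0],
])

```text
time: 7.48
tool_pos: [587.3, -55.3, 102.5]
eef_rot: [-1.852, -2.535, 0.001]
contact_force: [-1.3, -0.1, -0.7]
grip_width: 1.001
grip_force: 0.0
```

Run:
```python
from rig import bot
import cv2
print(bot.get_obs()["tool_pos"])
s=bot.capture("scene"); cv2.imwrite("pics/s2f.png",s)
cv2.imwrite("pics/s2.png",cv2.resize(s[180:350,250:400],None,fx=3.5,fy=3.5,interpolation=cv2.INTER_CUBIC))
```

```text
[587.32483655 -55.26269724 102.51553335]
```

View pics/s2.png

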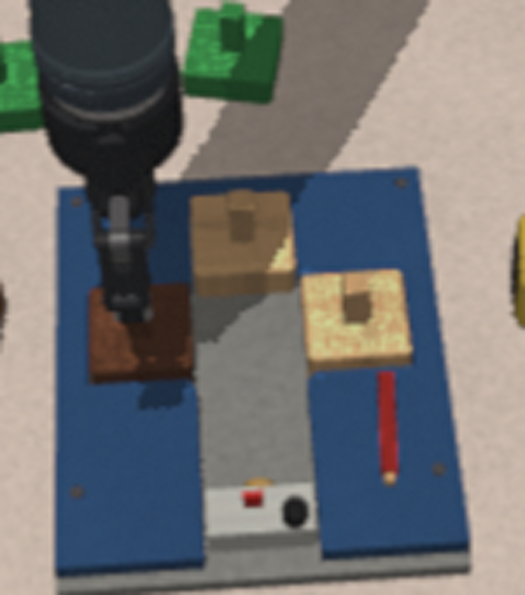

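The picture shows the pale block parked at the near arm's end at about (243,240). The gripper is over the dark block's knob at about (130,310), the spare is unmoved, and the crossing is clear.

Call:
carry_out([
  [[0.5, -0.5, -20], [0, 0, 0], 0],
  [[0.5, -0.5, -40], [0, 0, 0], 0],
  [[0.5, -0.5, -58], [0, 0, 0], 0],
  [[0.5, -0.5, -58], [0, 0, 0], 0],
  [[0.5, -0.5, -58], [0, 0, 0], 0],
  [[0.5, -0.5, -58], [0, 0, 0], 0],
  [[0.5, -0.5, -58], [0, 0, 0], 0],
  [[0.5, -0.5, -58], [0, 0, 0], 0],
])

```text
time: 8.2
tool_pos: [589.9, -56.2, 46.6]
eef_rot: [1.852, 2.535, 0.002]
contact_force: [0.2, -0.5, -0.4]
grip_width: 0.998
grip_force: 0.0
```

Call:
carry_out([
  [[0, 0, 0], [0, 0, 0], 120],
  [[0, 0, 0], [0, 0, 0], 140],
  [[0, 0, 0], [0, 0, 0], 160],
  [[0, 0, 0], [0, 0, 0], 180],
  [[0, 0, 0], [0, 0, 0], 200],
  [[0, 0, 0], [0, 0, 0], 220],
  [[0, 0, 0], [0, 0, 0], 240],
  [[0, 0, 0], [0, 0, 0], 255],
])

```text
time: 8.87
tool_pos: [588.9, -56.1, 45.2]
eef_rot: [1.853, 2.536, 0.0]
contact_force: [-0.0, -0.1, 2.1]
grip_width: 0.177
grip_force: 59.0
```

Call:
carry_out([
  [[-2.4, 7.6, 0], [0, 0, 0], 255],
  [[-4.9, 15.2, 0], [0, 0, 0], 255],
  [[-7.3, 22.9, 0], [0, 0, 0], 255],
  [[-9.7, 30.5, 0], [0, 0, 0], 255],
  [[-12.1, 38.1, 0], [0, 0, 0], 255],
  [[-14.6, 45.7, 0], [0, 0, 0], 255],
  [[-17, 53.4, 0], [0, 0, 0], 255],
  [[-17, 53.4, 0], [0, 0, 0], 255],
])

```text
time: 9.53
tool_pos: [571.2, -0.3, 45.2]
eef_rot: [-1.85, -2.537, -0.003]
contact_force: [-0.5, 1.7, 4.3]
grip_width: 0.175
grip_force: 59.5
```

Call:
carry_out([
  [[-0.9, 2.8, 0], [0, 0, 0], 255],
  [[-1.8, 5.7, 0], [0, 0, 0], 255],
  [[-2.7, 8.6, 0], [0, 0, 0], 255],
  [[-2.7, 8.6, 0], [0, 0, 0], 255],
  [[-2.7, 8.6, 0], [0, 0, 0], 255],
  [[-2.7, 8.6, 0], [0, 0, 0], 255],
  [[-2.7, 8.6, 0], [0, 0, 0], 255],
  [[-2.7, 8.6, 0], [0, 0, 0], 255],
])

```text
time: 10.2
tool_pos: [569.3, 6.3, 45.2]
eef_rot: [-1.853, -2.536, -0.002]
contact_force: [0.4, 0.7, 3.7]
grip_width: 0.175
grip_force: 59.4
```

Run:
```python
from rig import bot
import cv2
o=bot.get_obs();print(o["tool_pos"],o["contact_force"],o["wrist_torque"])
s=bot.capture("scene"); cv2.imwrite("pics/s3f.png",s)
cv2.imwrite("pics/s3.png",cv2.resize(s[225:350,260:390],None,fx=4.6,fy=4.6,interpolation=cv2.INTER_CUBIC))
```

```text
[569.28179778   6.26527802  45.15411075] [0.42554432 0.67121099 3.66911205] [ 0.17700444 -0.15825217 -0.07787317]
```

View pics/s3.png

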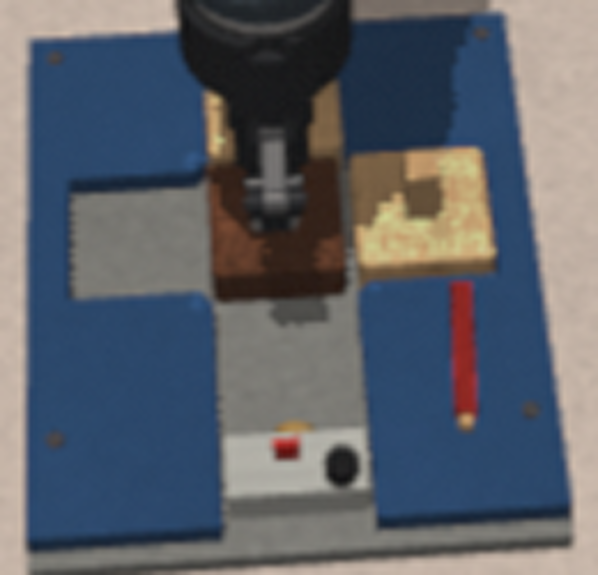

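The dark block sits in the crossing, with its front face spanning x of about 215–346 at y of about 270–298. It is slightly right of the channel's centreline. The pin is proud at (293,427), and the flag is at (287,447).

Call:
carry_out([
  [[-0.3, 1, 0], [0, 0, 0], 255],
  [[6.4, 3.1, 0], [0, 0, 0], 255],
  [[13.1, 5.2, 0], [0, 0, 0], 255],
  [[19.7, 7.4, 0], [0, 0, 0], 255],
  [[26.4, 9.5, 0], [0, 0, 0], 255],
  [[33.1, 11.6, 0], [0, 0, 0], 255],
  [[40.7, 14, 0], [0, 0, 0], 255],
  [[47.4, 16.2, 0], [0, 0, 0], 255],
])

```text
time: 10.92
tool_pos: [611.1, 20.6, 45.4]
eef_rot: [-1.851, -2.531, 0.014]
contact_force: [-14.3, -5.2, 18.9]
grip_width: 0.179
grip_force: 61.5
```

Call:
carry_out([
  [[0, 0, 0], [0, 0, 0], 255],
  [[0, 0, 0], [0, 0, 0], 255],
  [[0, 0, 0], [0, 0, 0], 255],
  [[0, 0, 0], [0, 0, 0], 255],
  [[0, 0, 0], [0, 0, 0], 255],
  [[0, 0, 0], [0, 0, 0], 255],
  [[0, 0, 0], [0, 0, 0], 255],
  [[0, 0, 0], [0, 0, 0], 255],
])

```text
time: 11.58
tool_pos: [613.4, 21.4, 45.3]
eef_rot: [-1.852, -2.534, 0.007]
contact_force: [-7.3, -2.2, 12.6]
grip_width: 0.177
grip_force: 60.7
```

Call:
carry_out([
  [[0, 0, 0.3], [0, 0, 0], 255],
  [[0, 0, 0.5], [0, 0, 0], 255],
  [[0, 0, 0.5], [0, 0, 0], 255],
  [[0, 0, 0.5], [0, 0, 0], 255],
  [[0, 0, 0.5], [0, 0, 0], 255],
  [[0, 0, 0.5], [0, 0, 0], 255],
  [[0, 0, 0.5], [0, 0, 0], 255],
  [[0, 0, 0.5], [0, 0, 0], 255],
])

```text
time: 12.25
tool_pos: [613.5, 21.4, 45.3]
eef_rot: [-1.852, -2.533, 0.007]
contact_force: [-6.9, -2.6, 9.5]
grip_width: 0.177
grip_force: 60.0
```

Run:
```python
from rig import bot
import cv2
o=bot.get_obs();print(o["tool_pos"],o["contact_force"],o["wrist_torque"],o["eef_rot"],o["joint_pos"])
s=bot.capture("scene"); cv2.imwrite("pics/s4f.png",s)
cv2.imwrite("pics/s4.png",cv2.resize(s[225:350,260:390],None,fx=4.6,fy=4.6,interpolation=cv2.INTER_CUBIC))
```

```text
[613.46760481  21.37922128  45.3025126 ] [-6.8953476  -2.64319364  9.45863785] [-0.43326542  1.23432952  0.01739975] [-1.85207151 -2.53340022  0.00735709] [-0.06737378  0.57067951 -0.10914914  0.89633569 -0.00215293  1.19517185]
```

View pics/s4.png

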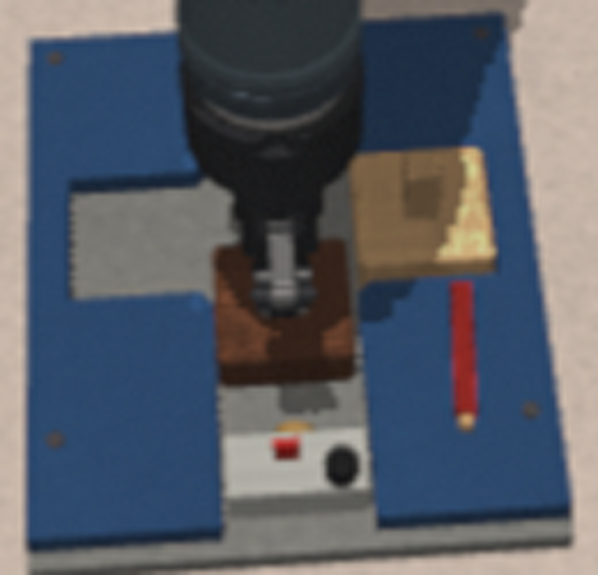

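The block is about 50 mm along the far arm, with its front face at row 384 while the pin is at row 427. It sits closer to the jig's right guide (219 against 220). The stop is not reached: the resistance comes from friction under a downward load, so I'll ease z up and move +Y slightly.

Call:
carry_out([
  [[0, 0, 0.4], [0, 0, 0], 255],
  [[0, 0, 0.8], [0, 0, 0], 255],
  [[0, 0, 1.2], [0, 0, 0], 255],
  [[-0.3, 0.9, 1.2], [0, 0, 0], 255],
  [[-0.3, 0.9, 1.2], [0, 0, 0], 255],
  [[-0.3, 0.9, 1.2], [0, 0, 0], 255],
  [[-0.3, 0.9, 1.2], [0, 0, 0], 255],
  [[-0.3, 0.9, 1.2], [0, 0, 0], 255],
])

```text
time: 12.97
tool_pos: [616.2, 23.1, 46.5]
eef_rot: [-1.853, -2.537, 0.0]
contact_force: [0.7, -0.5, -1.6]
grip_width: 0.172
grip_force: 58.6
```

Call:
carry_out([
  [[1.9, 0.6, -0.5], [0, 0, 0], 255],
  [[4.3, 1.4, -0.8], [0, 0, 0], 255],
  [[6.7, 2.1, -0.8], [0, 0, 0], 255],
  [[9.1, 2.9, -0.8], [0, 0, 0], 255],
  [[11.4, 3.6, -0.8], [0, 0, 0], 255],
  [[13.8, 4.4, -0.8], [0, 0, 0], 255],
  [[16.2, 5.2, -0.8], [0, 0, 0], 255],
  [[18.1, 5.8, -0.8], [0, 0, 0], 255],
])

```text
time: 13.63
tool_pos: [634.7, 29.0, 45.9]
eef_rot: [1.853, 2.537, 0.0]
contact_force: [0.2, -0.8, -2.3]
grip_width: 0.173
grip_force: 58.6
```

Call:
carry_out([
  [[0, 0, -0.2], [0, 0, 0], 255],
  [[0, 0, -0.4], [0, 0, 0], 255],
  [[0, 0, -0.5], [0, 0, 0], 255],
  [[0, 0, -0.5], [0, 0, 0], 255],
  [[0, 0, -0.5], [0, 0, 0], 255],
  [[0, 0, -0.5], [0, 0, 0], 255],
  [[0, 0, -0.5], [0, 0, 0], 255],
  [[0, 0, -0.5], [0, 0, 0], 255],
])

```text
time: 14.3
tool_pos: [634.3, 28.8, 45.5]
eef_rot: [1.853, 2.536, 0.0]
contact_force: [0.1, 0.1, -1.9]
grip_width: 0.176
grip_force: 58.6
```

Call:
carry_out([
  [[0.5, 0.15, -0.2], [0, 0, 0], 255],
  [[1, 0.3, -0.3], [0, 0, 0], 255],
  [[1.4, 0.45, -0.3], [0, 0, 0], 255],
  [[1.9, 0.6, -0.3], [0, 0, 0], 255],
  [[2.4, 0.75, -0.3], [0, 0, 0], 255],
  [[2.9, 0.9, -0.3], [0, 0, 0], 255],
  [[3.3, 1.05, -0.3], [0, 0, 0], 255],
  [[3.8, 1.2, -0.3], [0, 0, 0], 255],
])

```text
time: 14.97
tool_pos: [638.1, 30.0, 45.2]
eef_rot: [1.853, 2.537, -0.0]
contact_force: [-1.1, -0.3, 1.2]
grip_width: 0.174
grip_force: 58.8
```

Call:
carry_out([
  [[0.4, 0.12, 0], [0, 0, 0], 255],
  [[0.8, 0.24, 0], [0, 0, 0], 255],
  [[1.1, 0.36, 0], [0, 0, 0], 255],
  [[1.5, 0.48, 0], [0, 0, 0], 255],
  [[1.9, 0.6, 0], [0, 0, 0], 255],
  [[1.9, 0.6, 0], [0, 0, 0], 255],
  [[1.9, 0.6, 0], [0, 0, 0], 255],
  [[1.9, 0.6, 0], [0, 0, 0], 255],
])

```text
time: 15.63
tool_pos: [640.1, 30.6, 45.2]
eef_rot: [1.853, 2.536, 0.0]
contact_force: [-1.7, -1.4, 0.7]
grip_width: 0.178
grip_force: 58.9
```

Call:
carry_out([
  [[0.4, 0.12, 0], [0, 0, 0], 255],
  [[0.8, 0.24, 0], [0, 0, 0], 255],
  [[1.1, 0.36, 0], [0, 0, 0], 255],
  [[1.5, 0.48, 0], [0, 0, 0], 255],
  [[1.9, 0.6, 0], [0, 0, 0], 255],
  [[1.9, 0.6, 0], [0, 0, 0], 255],
  [[1.9, 0.6, 0], [0, 0, 0], 255],
  [[1.9, 0.6, 0], [0, 0, 0], 255],
])

```text
time: 16.3
tool_pos: [642.0, 31.3, 45.2]
eef_rot: [1.853, 2.537, 0.0]
contact_force: [-2.5, -0.7, 2.1]
grip_width: 0.174
grip_force: 59.1
```

Call:
carry_out([
  [[0.4, 0.12, 0], [0, 0, 0], 255],
  [[0.8, 0.24, 0], [0, 0, 0], 255],
  [[1.1, 0.36, 0], [0, 0, 0], 255],
  [[1.5, 0.48, 0], [0, 0, 0], 255],
  [[1.9, 0.6, 0], [0, 0, 0], 255],
  [[1.9, 0.6, 0], [0, 0, 0], 255],
  [[1.9, 0.6, 0], [0, 0, 0], 255],
  [[1.9, 0.6, 0], [0, 0, 0], 255],
])

```text
time: 16.97
tool_pos: [642.2, 31.3, 45.3]
eef_rot: [-1.853, -2.535, 0.004]
contact_force: [-7.3, -1.8, 6.7]
grip_width: 0.178
grip_force: 59.8
```

Call:
carry_out([
  [[0.3, 0.1, 0.2], [0, 0, 0], 255],
  [[0.6, 0.2, 0.4], [0, 0, 0], 255],
  [[0.9, 0.3, 0.6], [0, 0, 0], 255],
  [[1.1, 0.36, 0.6], [0, 0, 0], 255],
  [[1.4, 0.45, 0.6], [0, 0, 0], 255],
  [[1.4, 0.45, 0.6], [0, 0, 0], 255],
  [[1.4, 0.45, 0.6], [0, 0, 0], 255],
  [[1.4, 0.45, 0.6], [0, 0, 0], 255],
])

```text
time: 17.63
tool_pos: [642.3, 31.4, 45.4]
eef_rot: [-1.852, -2.534, 0.007]
contact_force: [-9.6, -3.3, 7.1]
grip_width: 0.173
grip_force: 59.8
```

Call:
carry_out([
  [[0.3, 0.1, 0], [0, 0, 0], 255],
  [[0.6, 0.2, 0], [0, 0, 0], 255],
  [[0.9, 0.3, 0], [0, 0, 0], 255],
  [[1.1, 0.36, 0], [0, 0, 0], 255],
  [[1.4, 0.45, 0], [0, 0, 0], 255],
  [[1.4, 0.45, 0], [0, 0, 0], 255],
  [[1.4, 0.45, 0], [0, 0, 0], 255],
  [[1.4, 0.45, 0], [0, 0, 0], 255],
])

```text
time: 18.3
tool_pos: [642.5, 31.4, 45.4]
eef_rot: [-1.852, -2.532, 0.011]
contact_force: [-12.5, -4.5, 9.7]
grip_width: 0.177
grip_force: 60.3
```

Call:
carry_out([
  [[0, 0, 0.3], [0, 0, 0], 255],
  [[0, 0, 0.6], [0, 0, 0], 255],
  [[0, 0, 0.9], [0, 0, 0], 255],
  [[0, 0, 1.2], [0, 0, 0], 255],
  [[0, 0, 1.2], [0, 0, 0], 255],
  [[0, 0, 1.2], [0, 0, 0], 255],
  [[0, 0, 1.2], [0, 0, 0], 255],
  [[0, 0, 1.2], [0, 0, 0], 255],
])

```text
time: 18.97
tool_pos: [643.0, 31.7, 45.5]
eef_rot: [-1.852, -2.532, 0.009]
contact_force: [-8.2, -3.8, 2.3]
grip_width: 0.174
grip_force: 59.2
```

Run:
```python
from rig import bot
import cv2
o=bot.get_obs();print(o["tool_pos"],o["contact_force"],o["wrist_torque"])
s=bot.capture("scene"); cv2.imwrite("pics/s5f.png",s)
a=cv2.imread("pics/s4f.png")[300:340,300:350]; b=s[300:340,300:350]
cv2.imwrite("pics/s5.png",cv2.resize(cv2.hconcat([a,b]),None,fx=7,fy=7,interpolation=cv2.INTER_CUBIC))
for im in(a,b):
    f=im.astype(int);m=((f[...,2]>130)&(f[...,2]-f[...,1]>60)&(f[...,2]-f[...,0]>60)).astype('uint8')
    M=cv2.moments(m,True);print("flag",M["m10"]/M["m00"]+300,M["m01"]/M["m00"]+300,M["m00"])
```

```text
[643.03785303  31.67429384  45.46882183] [-8.23788281 -3.80895052  2.31928089] [-0.72591933  1.71468093 -0.03541585]
flag 321.5833333333333 320.6666666666667 12.0
flag 319.5 321.0 2.0
```

View pics/s5.png

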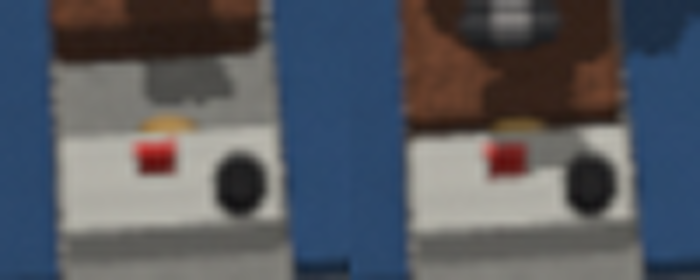

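The picture shows the dark block's front edge at the pin (right half, about (518,123)). The pin is still proud and the flag is shaded but barely moved. I'll push on while keeping the vertical load small.

Call:
carry_out([
  [[0.3, 0.1, 0.1], [0, 0, 0], 255],
  [[0.6, 0.2, 0.2], [0, 0, 0], 255],
  [[0.9, 0.3, 0.3], [0, 0, 0], 255],
  [[1.1, 0.36, 0.3], [0, 0, 0], 255],
  [[1.4, 0.45, 0.3], [0, 0, 0], 255],
  [[1.7, 0.5, 0.3], [0, 0, 0], 255],
  [[1.9, 0.6, 0.3], [0, 0, 0], 255],
  [[1.9, 0.6, 0.3], [0, 0, 0], 255],
])

```text
time: 19.68
tool_pos: [644.9, 32.3, 45.5]
eef_rot: [-1.852, -2.532, 0.01]
contact_force: [-7.3, -3.7, 1.7]
grip_width: 0.174
grip_force: 59.0
```

Call:
carry_out([
  [[0.3, 0.1, 0], [0, 0, 0], 255],
  [[0.6, 0.2, 0], [0, 0, 0], 255],
  [[0.9, 0.3, 0], [0, 0, 0], 255],
  [[1.1, 0.36, 0], [0, 0, 0], 255],
  [[1.4, 0.45, 0], [0, 0, 0], 255],
  [[1.4, 0.45, 0], [0, 0, 0], 255],
  [[1.4, 0.45, 0], [0, 0, 0], 255],
  [[1.4, 0.45, 0], [0, 0, 0], 255],
])

```text
time: 20.35
tool_pos: [646.3, 32.8, 45.5]
eef_rot: [-1.852, -2.532, 0.009]
contact_force: [-8.7, -3.3, 1.1]
grip_width: 0.178
grip_force: 59.0
```

Call:
carry_out([
  [[0.2, 0.07, 0], [0, 0, 0], 255],
  [[0.4, 0.13, 0], [0, 0, 0], 255],
  [[0.6, 0.2, 0], [0, 0, 0], 255],
  [[0.8, 0.25, 0], [0, 0, 0], 255],
  [[1, 0.3, 0], [0, 0, 0], 255],
  [[1, 0.3, 0], [0, 0, 0], 255],
  [[1, 0.3, 0], [0, 0, 0], 255],
  [[1, 0.3, 0], [0, 0, 0], 255],
])

```text
time: 21.02
tool_pos: [647.3, 33.1, 45.5]
eef_rot: [-1.852, -2.532, 0.009]
contact_force: [-7.9, -3.9, 1.5]
grip_width: 0.173
grip_force: 59.0
```

Call:
carry_out([
  [[0.2, 0.07, 0], [0, 0, 0], 255],
  [[0.4, 0.13, 0], [0, 0, 0], 255],
  [[0.6, 0.2, 0], [0, 0, 0], 255],
  [[0.8, 0.25, 0], [0, 0, 0], 255],
  [[1, 0.3, 0], [0, 0, 0], 255],
  [[1, 0.3, 0], [0, 0, 0], 255],
  [[1, 0.3, 0], [0, 0, 0], 255],
  [[1, 0.3, 0], [0, 0, 0], 255],
])

```text
time: 21.68
tool_pos: [647.9, 33.2, 45.5]
eef_rot: [-1.851, -2.532, 0.01]
contact_force: [-8.3, -4.0, 2.2]
grip_width: 0.175
grip_force: 59.2
```

Call:
carry_out([
  [[0.2, 0.07, 0], [0, 0, 0], 255],
  [[0.4, 0.13, 0], [0, 0, 0], 255],
  [[0.6, 0.2, 0], [0, 0, 0], 255],
  [[0.8, 0.25, 0], [0, 0, 0], 255],
  [[0.8, 0.25, 0], [0, 0, 0], 255],
  [[0.8, 0.25, 0], [0, 0, 0], 255],
  [[0.8, 0.25, 0], [0, 0, 0], 255],
  [[0.8, 0.25, 0], [0, 0, 0], 255],
])

```text
time: 22.35
tool_pos: [648.0, 33.3, 45.6]
eef_rot: [-1.851, -2.531, 0.012]
contact_force: [-10.1, -4.9, 3.8]
grip_width: 0.174
grip_force: 59.5
```

Call:
carry_out([
  [[0.2, 0.07, 0], [0, 0, 0], 255],
  [[0.4, 0.13, 0], [0, 0, 0], 255],
  [[0.6, 0.2, 0], [0, 0, 0], 255],
  [[0.8, 0.25, 0], [0, 0, 0], 255],
  [[0.8, 0.25, 0], [0, 0, 0], 255],
  [[0.8, 0.25, 0], [0, 0, 0], 255],
  [[0.8, 0.25, 0], [0, 0, 0], 255],
  [[0.8, 0.25, 0], [0, 0, 0], 255],
])

```text
time: 23.02
tool_pos: [648.0, 33.3, 45.6]
eef_rot: [-1.851, -2.53, 0.014]
contact_force: [-12.7, -5.9, 5.7]
grip_width: 0.174
grip_force: 59.8
```

Run:
```python
from rig import bot
import cv2
o=bot.get_obs();print(o["tool_pos"],o["contact_force"],o["wrist_torque"],o["eef_rot"])
s=bot.capture("scene"); cv2.imwrite("pics/s6f.png",s)
a=cv2.imread("pics/s5f.png")[300:340,300:350]; b=s[300:340,300:350]
cv2.imwrite("pics/s6.png",cv2.resize(cv2.hconcat([a,b]),None,fx=7,fy=7,interpolation=cv2.INTER_CUBIC))
```

```text
[648.02869664  33.25407806  45.61328417] [-12.70786691  -5.87744864   5.68935584] [-1.10190341  2.57716207  0.10105063] [-1.85079137 -2.53048146  0.01411611]
```

View pics/s6.png

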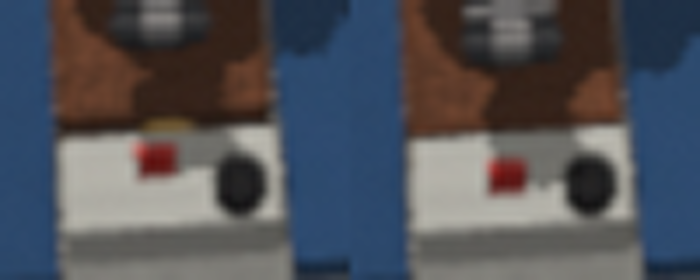

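The pin is gone under the block's front edge (right half, row ~130), and the flag has moved back from row 158 to row 176. At about 14 N with no further motion, the block is home. I'll unload and then let go.

Call:
carry_out([
  [[-0.5, -0.15, -0.2], [0, 0, 0], 255],
  [[-1, -0.3, -0.5], [0, 0, 0], 255],
  [[-1.5, -0.45, -0.8], [0, 0, 0], 255],
  [[-2, -0.6, -1.1], [0, 0, 0], 255],
  [[-2.5, -0.8, -1.4], [0, 0, 0], 255],
  [[-3, -0.95, -1.6], [0, 0, 0], 255],
  [[-3.3, -1.05, -1.6], [0, 0, 0], 255],
  [[-3.3, -1.05, -1.6], [0, 0, 0], 255],
])

```text
time: 23.73
tool_pos: [647.8, 33.2, 45.3]
eef_rot: [-1.852, -2.534, 0.006]
contact_force: [-8.0, -2.4, 5.3]
grip_width: 0.172
grip_force: 59.8
```

Call:
carry_out([
  [[-0.5, -0.15, 0], [0, 0, 0], 255],
  [[-1, -0.3, 0], [0, 0, 0], 255],
  [[-1.5, -0.45, 0], [0, 0, 0], 255],
  [[-2, -0.6, 0], [0, 0, 0], 255],
  [[-2.2, -0.7, 0], [0, 0, 0], 255],
  [[-2.2, -0.7, 0], [0, 0, 0], 255],
  [[-2.2, -0.7, 0], [0, 0, 0], 255],
  [[-2.2, -0.7, 0], [0, 0, 0], 255],
])

```text
time: 24.4
tool_pos: [647.7, 33.1, 45.3]
eef_rot: [-1.853, -2.536, 0.001]
contact_force: [-4.3, -1.9, -0.7]
grip_width: 0.177
grip_force: 58.9
```

Call:
carry_out([
  [[-0.3, -0.1, -0.2], [0, 0, 0], 255],
  [[-0.6, -0.2, -0.2], [0, 0, 0], 255],
  [[-0.6, -0.2, -0.2], [0, 0, 0], 150],
  [[-0.6, -0.2, -0.2], [0, 0, 0], 100],
  [[-0.6, -0.2, -0.2], [0, 0, 0], 0],
  [[-0.6, -0.2, -0.2], [0, 0, 0], 0],
  [[-0.6, -0.2, -0.2], [0, 0, 0], 0],
  [[-0.6, -0.2, -0.2], [0, 0, 0], 0],
])

```text
time: 25.07
tool_pos: [647.8, 33.0, 45.7]
eef_rot: [1.853, 2.536, 0.001]
contact_force: [0.1, 0.4, -0.1]
grip_width: 0.989
grip_force: 0.0
```

Call:
carry_out([
  [[0, 0, 0], [0, 0, 0], 0],
  [[0, 0, 15], [0, 0, 0], 0],
  [[0, 0, 35], [0, 0, 0], 0],
  [[0, 0, 60], [0, 0, 0], 0],
  [[0, 0, 90], [0, 0, 0], 0],
  [[-20, 0, 120], [0, 0, 0], 0],
  [[-50, 0, 150], [0, 0, 0], 0],
  [[-85, 0, 180], [0, 0, 0], 0],
])

```text
time: 25.73
tool_pos: [566.5, 32.8, 223.6]
eef_rot: [1.853, 2.535, 0.002]
contact_force: [-0.6, -0.1, -0.1]
grip_width: 0.997
grip_force: 0.0
```

Call:
carry_out([
  [[-20, -40, 0], [0, 0, 0], 0],
  [[-40, -80, 0], [0, 0, 0], 0],
  [[-60, -110, 0], [0, 0, 0], 0],
  [[-60, -140, 0], [0, 0, 0], 0],
  [[-60, -170, 0], [0, 0, 0], 0],
  [[-60, -200, 0], [0, 0, 0], 0],
  [[-60, -200, 0], [0, 0, 0], 0],
  [[-60, -200, 0], [0, 0, 0], 0],
])

```text
time: 26.4
tool_pos: [506.3, -168.3, 222.1]
eef_rot: [1.857, 2.534, 0.001]
contact_force: [0.9, 0.4, -0.1]
grip_width: 1.0
grip_force: 0.0
```

Run:
```python
from rig import bot
import cv2
o=bot.get_obs();print(o["time"],o["contact_force"])
s=bot.capture("scene"); cv2.imwrite("pics/s7f.png",s)
cv2.imwrite("pics/s7.png",cv2.resize(s[225:350,260:390],None,fx=4.6,fy=4.6,interpolation=cv2.INTER_CUBIC))
```

```text
26.4 [ 0.91574426  0.40397393 -0.06695198]
```

View pics/s7.png

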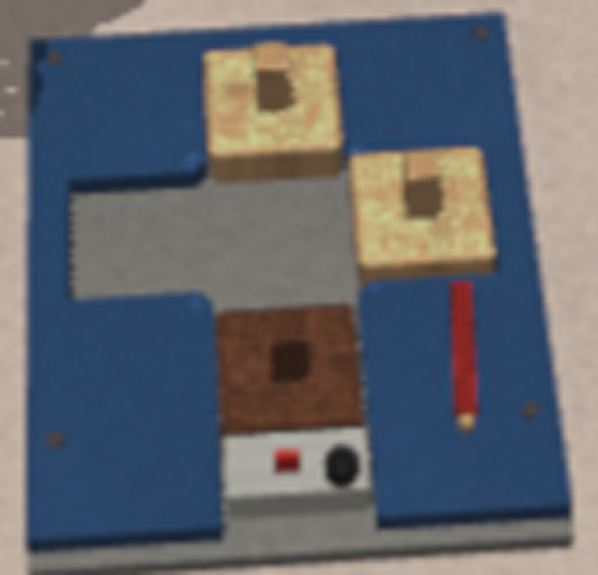

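The dark block is flush at the stop (edge at row ~430), the flag is back at (287,460), and the pale block is parked in the near arm at (272,105). The spare and the pencil are unmoved.

```bash
python3 -c "
from rig import bot
print(bot.finish_job())"
```

```text
the job is handed in; nothing more can be done
None
```

The job is handed in at 26.4 s: the pale block is parked in the near arm, the dark block is home against the stop with the pin looking fully in (at most about 14 N read at the wrist), and the gripper has let go and is clear.

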